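Move the logger cartridge to the other still's dock

TASK

The orange logger cartridge is held down in one of the two blue docks. Press it until that dock's push-push catch lets it pop up, lift it out, and push it into the slot of the other dock until that catch holds it down, then let go. Press gently (15 N is enough; forcing it against the stop breaks the dock) and do not disturb the glassware and other things on the bench.

Things in the scene. Friction and masses are not known exactly. Their poses are not given: they have to be found in the camera images.
- cartridge: orange box with a white cap, 36 (x) x 24 (y) x 100 mm high, about 0.12 kg; origin at the centre of its underside, z up along its length. The white cap is the top 22 mm. Its lowest 8 mm taper in by 2 mm a side. It fits either way round, 1.1 mm play on each side. Starts held down in dock_a. Not fastened to the lift.
- dock_a: blue block on screw feet, 120 (x) x 100 (y) x 110 mm high; origin: centre of the block's underside, 8 to 22 mm above the bench. Through its flat top, 110 mm above the origin, a slot runs straight down at the centre: 38.2 (x) x 26.2 (y) mm, slippery walls, thin black frame. In it a sprung lift, its top 58 mm below the block's top when up. Holds the cartridge at the start.
- dock_b: blue block on screw feet, 120 (x) x 100 (y) x 110 mm high; origin: centre of the block's underside, 8 to 22 mm above the bench. Through its flat top, 110 mm above the origin, a slot runs straight down at the centre: 38.2 (x) x 26.2 (y) mm, slippery walls, thin black frame. In it a sprung lift, its top 58 mm below the block's top when up. Empty at the start, lift up.
- lift_a (a joint): travel of dock_a's lift downward (m): 0 = up (cartridge on it 42 mm proud of the block), 0.020 = held by the push-push catch (22 mm proud). Hard stop 7 to 19 mm past held: it differs in each dock and cannot be seen, only felt. Spring 6 N up, 9 to 10.5 N at the stop. Push to the stop and let go: from up it stays held, from held it rises to 0 within 1.5 s. A shorter push changes nothing.
- lift_b (a joint): travel of dock_b's lift downward (m): 0 = up (cartridge on it 42 mm proud of the block), 0.020 = held by the push-push catch (22 mm proud). Hard stop 7 to 19 mm past held: it differs in each dock and cannot be seen, only felt. Spring 6 N up, 9 to 10.5 N at the stop. Push to the stop and let go: from up it stays held, from held it rises to 0 within 1.5 s. A shorter push changes nothing.
- spare: bystander: grey cartridge with black cap lying on its side, 100 x 24 x 36 mm; origin under its middle
- beaker_low: bystander: clear beaker, 70 mm across, 85 mm high; origin at the centre of its underside
- beaker_tile: bystander: green glass beaker, 66 mm across, 80 mm high, standing on a white slab 30 mm high; origin at the centre of its underside
- jar: bystander: amber glass jar with black lid, 60 mm across, 90 mm high; origin at the centre of its underside
- stopper: bystander: red-brown rubber stopper, 36 mm across, 30 mm high; origin at the centre of its underside
- clamp: bystander: burette clamp with copper rod and two blue handles lying flat, 220 mm long, 36 mm wide, 14 mm high; origin under its metal jaw block

How it is judged:
By the outcome, as a careful person would: the job done as asked, in the order asked, and still so for the second after the job is handed in, with the robot touching nothing.
It also fails if it takes over 59 s, if anything falls off the work surface, if the arm or the gripper's body presses on something with over 40 N, if the wrist force passes 120 N, or if a joint passes its speed limit or range.

ROBOT

A 6-joint arm with a two-finger parallel gripper is mounted at the origin on the work surface. World frame = base frame: x ahead of the robot, y to its left, z up, the work surface at z = 0. Lengths are in m, angles in rad, forces in N, time in s.
With the tool pointing down it reaches from about 0.375 to 0.925 m from the base axis. Payload 5.7 kg.
Tool frame: the origin (TCP) lies midway between the tips of the shut fingers; the grasp point (between the pads) lies 19 mm behind it; z points along the fingers, y is the line along which they close (so a half turn about z gives the same grasp; the last joint's range is limited). The gripper opens to 85 mm and grips with 20 to 120 N. Pads are 22 mm wide; open, the fingers measure 114 mm over their backs; the gripper's body (76 mm by 85 mm) begins 54 mm behind the grasp point. The pads swing forward as they close: fully open they stand 13 mm farther back than shut.
Start: joints at [-1.322, 0.359, 1.51, -0, 1.272, -0.115], TCP at [0.213, -0.561, 0.231] pointing down, gripper open.
Joint ranges: [-2.97, 2.97], [-1.01, 2.36], [0.21, 2.38], [-0.96, 4.11], [0.2, 2.71], [-2.98, 2.98]. Speed limits (rad/s): [2.39, 2.39, 3.14, 3.14, 3.14, 3.14].

INTERFACE

Orientations are given as a rotation vector (axis times angle).
In Python, from station import manip gives the robot as it stands. The module is installed in compiled form; this text tells all that it offers.
- The arm moves only by the tool send_rows, never from a script. Its argument "motion" is one flat list of numbers, 7 for each row, row after row: the opening, from 0 (shut) to 1 (fully open), then the shift along the tool's x, y, z in units of 40 mm (1.0 is 40 mm), then the turn, a rotation vector about the tool's x, y, z in units of 8 degrees (1.0 is 8 degrees). A call has 1 to 5 rows; each row is the pose to reach, as a shift and turn from the pose commanded when the call began, along the tool's axes at that moment; what a row does not reach only later rows make up. A row lasts 1/10 s, in which the tool goes at most 50 mm and 8.59 degrees, less where a joint would pass 70% of its speed; a pose out of reach is approached as far as the arm can. A call with a gripper value outside its range is refused whole. The fingers move at their own pace and stop on an object; "newtons" is the grip in N (left out, the last holds). Time passes only in rows, so rows that repeat a pose let the fingers close. It gives the time, the measured TCP pose, the force, the opening and the grip force at its end, in the units of the state.
- manip.observe(): the state, without advancing time (a new reading comes with each control period).
- manip.get_image(name): name is "scene" or "top" or "wrist"; returns the picture (400x640x3 uint8, red, green, blue); there is no depth.
- manip.get_calibration(name): a dict with "fov_y" (degrees; the focal length in pixels is half the picture's height over the tangent of half this angle, whatever the lens; pixels are square), "cx", "cy" (the principal point, pixels), "view" (4x4, takes a point from world to camera coordinates). Camera axes: x right, y down, z forward; pixel columns grow to the right and rows downward; lengths in m; the calibration is good to about 2 mm. The wrist camera is an equidistant fisheye: a pixel r from the principal point sees the ray r / f radians off the axis. A picture is of the moment at which its call begins: read the wrist's pose just before it. get_calibration takes no time and is no camera call; for the wrist camera it gives the pose at the moment of the call.
- manip.close_job(): hands the job in; it is judged then, once.
The state is a dict: "time_s": time; "joint_pos": joint angles; "joint_vel": joint speeds; "effort": joint torques, N m; "tool_pos": TCP position; "eef_rot": TCP orientation; "force": force on the tool from outside, world axes, zero at the start; "moment": the same for the moment, N m; "grip_width": opening from 0.0 (shut) to 1.0 (fully open); "grip_force": force on a finger pad.
Only numpy, scipy, OpenCV 4.12 (cv2) and the standard library are available. Lean on these libraries where they do the work, as an engineer would, in place of code of your own. Each camera call takes 0.05 s, during which the arm holds its last target. There are 200 camera calls.

## Working session

There is one attempt and no reset: what is moved stays moved. The work goes in short steps, Python scripts to look and compute and a tool call to move; the robot and the scene stay as the last step left them, time stands still between calls to the robot, and variables do not carry over. Pictures are saved under pics/ and viewed, at most 10 in all, crops included, and the job is handed in when it is done.

Besides the shell and the picture viewer there is one more tool, called after ">>>" as name(argument=value, ...) on one line, values as JSON. send_rows: Moves the arm, as the interface text tells. Its arguments: {"type":"object","properties":{"motion":{"type":"array"},"newtons":{"type":"number"}},"required":["motion"]}

```bash
mkdir -p pics
cat > h.py <<'E'
import numpy as np, cv2
from station import manip
from scipy.spatial.transform import Rotation as R
def snap(n,f):
    c=manip.get_calibration(n); im=manip.get_image(n); cv2.imwrite('pics/'+f,im[:,:,::-1].copy()); np.save('pics/'+f+'.npy',c,allow_pickle=True); return im,c
def ray(c,n,u,v):
    f=200/np.tan(np.radians(c['fov_y'])/2); x=np.array([u-c['cx'],v-c['cy']],float)
    if n=='wrist':
        r=np.hypot(*x); a=r/f; d=np.array([*(x/max(r,1e-9)*np.sin(a)),np.cos(a)])
    else: d=np.array([*(x/f),1.])
    V=np.array(c['view']); return -V[:3,:3].T@V[:3,3], V[:3,:3].T@d
def onz(c,n,u,v,z):
    o,d=ray(c,n,u,v); return o+d*(z-o[2])/d[2]
def load(f): return np.load('pics/'+f+'.npy',allow_pickle=True).item()
def proj(c,n,p):
    f=200/np.tan(np.radians(c['fov_y'])/2); V=np.array(c['view']); q=V[:3,:3]@np.array(p)+V[:3,3]
    if n=='wrist':
        r=np.hypot(q[0],q[1]); a=np.arctan2(r,q[2]); return np.array([c['cx'],c['cy']])+f*a*q[:2]/max(r,1e-9)
    return np.array([c['cx'],c['cy']])+f*q[:2]/q[2]
E
python3 - <<'E'
from h import *
for n in('scene','top','wrist'):
    im,c=snap(n,n+'0.png'); print(n,c['fov_y'],c['cx'],c['cy'],ray(c,n,320,200))
print(manip.observe())
E
```

```text
scene 44.673326120054334 316.960765025765 201.56110305628985 (array([ 1.34098341, -0.60239995,  1.24686324]), array([-0.49860812,  0.40467023, -0.76660369]))
top 57.4064847815323 322.7519439265312 200.53711077644036 (array([ 0.46815409, -0.00673139,  1.07859215]), array([ 0.11884747, -0.00700345, -0.9929175 ]))
wrist 65.70646984690485 318.9002282636176 197.24919169723458 (array([ 0.27773939, -0.53539952,  0.37340103]), array([-0.26284923, -0.10207661, -0.95942204]))
{'time_s': 0.15, 'joint_pos': array([-1.32209896e+00,  3.59345975e-01,  1.51119448e+00,  5.23312643e-06,
        1.27250213e+00, -1.15092584e-01]), 'joint_vel': array([ 0.00095066, -0.00153209, -0.00096053,  0.00052115, -0.00121504,
       -0.0002464 ]), 'effort': array([ 1.56774702e-03, -5.28027141e+01, -2.78929603e+01, -1.02602776e-04,
        8.24726972e-03,  1.33885590e-05]), 'tool_pos': array([ 0.21335862, -0.56021628,  0.23063881]), 'eef_rot': array([-3.08834204e+00, -5.68029902e-01,  1.44128223e-04]), 'force': array([-0.44470314, -0.3788126 ,  0.00285811]), 'moment': array([ 0.01130659, -0.00391143, -0.03270799]), 'grip_force': 0.0, 'grip_width': 1.0014288877504207}
```

View pics/top0.png

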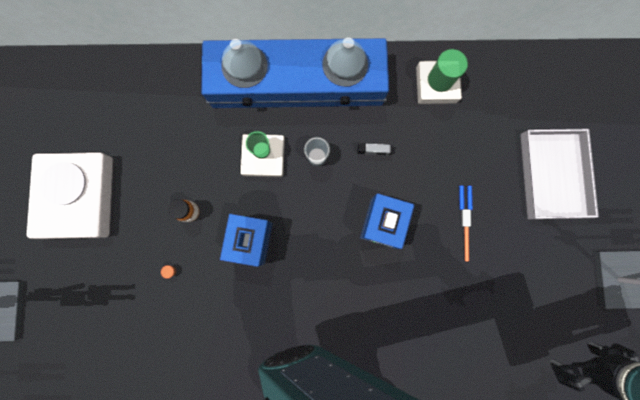

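View pics/scene0.png

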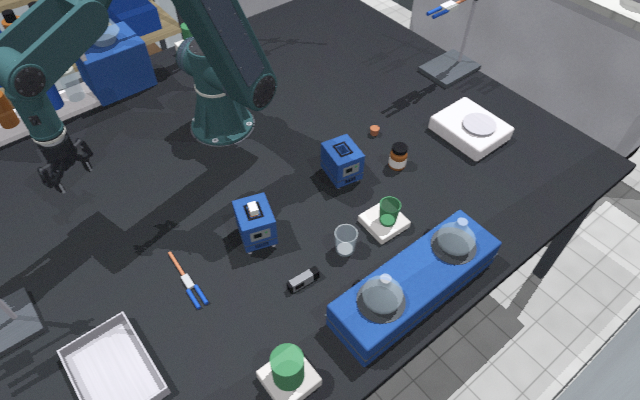

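The top view shows dock_a, with the white cap, at about (391,221), and the empty dock_b at about (244,240). The jar is at (187,210), left of dock_b. The scene view shows the dock tops at about (255,208) for A and (343,150) for B. I'll enlarge the dock tops next.

Run:
```python
from h import *
t=cv2.imread('pics/top0.png'); s=cv2.imread('pics/scene0.png')
T=[(t,355,185),(t,212,205),(s,220,180),(s,310,125)]
k=[cv2.resize(i[y:y+60,x:x+70],None,fx=5,fy=5,interpolation=cv2.INTER_CUBIC)[:300,:350] for i,x,y in T]
cv2.imwrite('pics/z.png',np.vstack([np.hstack(k[:2]),np.hstack(k[2:])]))
```

```text
(no output)
```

View pics/z.png

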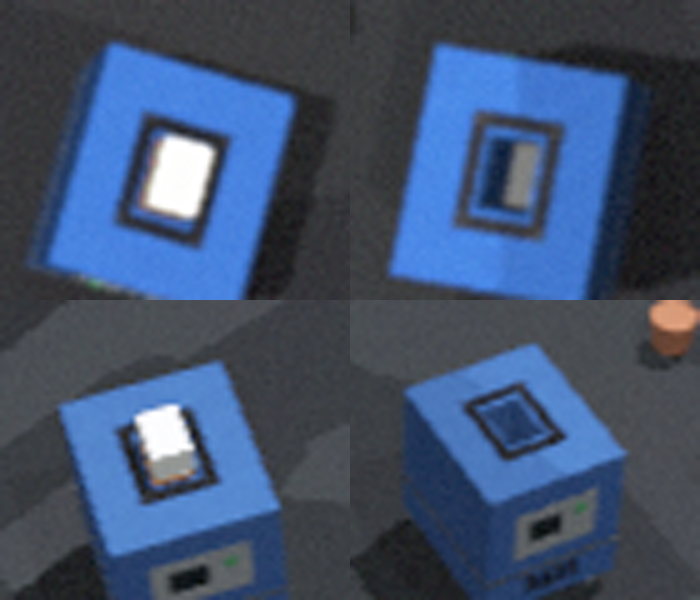

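The enlargement shows both frames clearly, with dock_a rotated about 15° and dock_b about 7°. I'll triangulate the frame centres.

```bash
cat >> h.py <<'E'
def tri(obs):
    A=np.zeros((3,3));b=np.zeros(3)
    for c,n,u,v in obs:
        o,d=ray(c,n,u,v); d=d/np.linalg.norm(d); P=np.eye(3)-np.outer(d,d); A+=P; b+=P@o
    p=np.linalg.solve(A,b); return p,[np.array([u,v])-proj(c,n,p) for c,n,u,v in obs]
E
python3 - <<'E'
from h import *
t=load('top0.png');s=load('scene0.png')
cv=lambda L,ox,oy:[((x+.5)/5-.5+ox,(y+.5)/5-.5+oy) for x,y in L]
D={'A':(cv([(147,113),(229,136),(200,246),(117,222)],355,185),cv([(118,128),(193,105),(217,182),(145,202)],220,180)),
'B':(cv([(122,113),(214,124),(195,240),(105,227)],212,205),cv([(115,103),(180,83),(215,140),(150,160)],310,125))}
for k,(a,b) in D.items():
    ct=np.mean(a,0);cs=np.mean(b,0)
    p,e=tri([(t,'top',*ct),(s,'scene',*cs)]);print(k,p,e)
    for nm,c,q in(('top',t,a),('scene',s,b)):
        Q=np.array([onz(c,nm,u,v,p[2])[:2] for u,v in q]); print(nm,Q.mean(0).round(4),[ (np.linalg.norm(d).round(4),np.degrees(np.arctan2(d[1],d[0])).round(1)) for d in np.roll(Q,-1,0)-Q])
o=cv([(110,42),(295,97),(45,265)],355,185);Q=np.array([onz(t,'top',*q,.125)[:2] for q in o]);print('A',Q.round(4),(Q[1]+Q[2])/2)
o=cv([(86,44),(278,75),(40,274),(232,305)],212,205);Q=np.array([onz(t,'top',*q,.125)[:2] for q in o]);print('B',Q.round(4),Q.mean(0))
for nm,c,u,v in(('jar',t,178,204),('st',t,168,271),('bk',t,316,145),('clamp',t,466,218)): print(nm,onz(c,'top',u,v,.09 if nm!='clamp' else .01))
print(R.from_rotvec(manip.observe()['eef_rot']).as_matrix())
E
```

```text
A [ 0.52468925 -0.19232868  0.13060978] [array([0.08658402, 0.05592306]), array([0.09052657, 0.00361246])]
top [ 0.5246 -0.1926] [(np.float64(0.0443), np.float64(-106.9)), (np.float64(0.0596), np.float64(162.7)), (np.float64(0.0446), np.float64(72.7)), (np.float64(0.0593), np.float64(-17.6))]
scene [ 0.5245 -0.1919] [(np.float64(0.0466), np.float64(74.2)), (np.float64(0.0612), np.float64(-20.8)), (np.float64(0.0432), np.float64(-108.4)), (np.float64(0.0591), np.float64(162.4))]
B [0.4825394  0.18792065 0.12096388] [array([0.07246887, 0.0435633 ]), array([ 0.06486823, -0.01276305])]
top [0.4825 0.1877] [(np.float64(0.0484), np.float64(-98.0)), (np.float64(0.0606), np.float64(170.7)), (np.float64(0.0472), np.float64(80.7)), (np.float64(0.0594), np.float64(-8.1))]
scene [0.4824 0.1883] [(np.float64(0.0481), np.float64(75.5)), (np.float64(0.0582), np.float64(-17.2)), (np.float64(0.0471), np.float64(-105.1)), (np.float64(0.0577), np.float64(163.8))]
A [[ 0.598  -0.1632]
 [ 0.5669 -0.2598]
 [ 0.4816 -0.1249]] [ 0.52425764 -0.19232574]
B [[0.5517 0.2252]
 [0.5335 0.1253]
 [0.4335 0.2477]
 [0.4157 0.1492]] [0.48358059 0.18684691]
jar [0.58301868 0.37117814 0.09      ]
st [0.40472948 0.39300034 0.09      ]
bk [ 0.740381   -0.00567019  0.09      ]
clamp [ 0.5343852  -0.44289384  0.01      ]
[[ 9.34555581e-01  3.55817006e-01 -3.52040332e-04]
 [ 3.55817139e-01 -9.34554538e-01  1.40655388e-03]
 [ 1.71474900e-04 -1.43976476e-03 -9.99998949e-01]]
```

>>> send_rows(motion=[0.5,1.05,-0.58,0,0,0,0,0.3,2.1,-1.16,0,0,0,0,0,3.15,-1.74,0,0,0,0,0,4.2,-2.32,0,0,0,0,0,5.27,-2.91,0,0,0,0], newtons=40)

```text
time_s: 0.65
tool_pos: [0.3698, -0.3753, 0.2311]
eef_rot: [-3.09, -0.567, 0.0]
force: [0.4, 0.1, -0.7]
grip_width: 0.144
grip_force: 0.0
```

>>> send_rows(motion=[0,1.05,-0.58,0,0,0,0,0,2.1,-1.16,0,0,0,0,0,3.15,-1.74,0,0,0,0,0,4.2,-2.32,0,0,0,0,0,5.27,-2.91,0,0,0,0])

```text
time_s: 1.15
tool_pos: [0.5255, -0.1914, 0.2312]
eef_rot: [-3.09, -0.568, 0.0]
force: [1.2, -1.2, -0.6]
grip_width: -0.002
grip_force: 0.0
```

>>> send_rows(motion=[0,0,0,0,0,0,1,0,0,0,0,0,0,2,0,0,0,0,0,0,3,0,0,0,0,0,0,4,0,0,0,0,0,0,4.76])

```text
time_s: 1.65
tool_pos: [0.5245, -0.1929, 0.231]
eef_rot: [-3.105, 0.478, 0.001]
force: [0.4, -0.8, -0.0]
grip_width: 0.002
grip_force: 0.0
```

Run:
```python
from h import *
im,c=snap('wrist','w1.png'); o=manip.observe();print(o['time_s'],o['tool_pos'],o['joint_pos'],o['force']);print(R.from_rotvec(o['eef_rot']).as_matrix().round(4))
```

```text
1.7 [ 0.52445307 -0.19291484  0.23097952] [-4.76159005e-01  3.00526828e-01  1.59994984e+00  1.06462987e-04
  1.24188054e+00  1.40491313e+00] [-0.64175037 -0.71921956 -0.48191855]
[[ 9.522e-01 -3.054e-01 -6.000e-04]
 [-3.054e-01 -9.522e-01  4.000e-04]
 [-7.000e-04 -2.000e-04 -1.000e+00]]
```

View pics/w1.png

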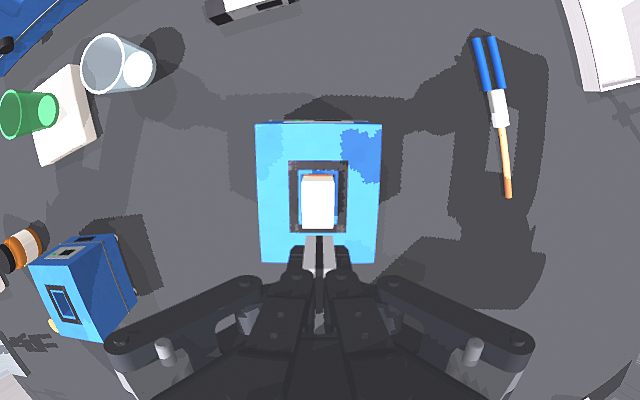

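The wrist view shows the dock square to the tool. The white cap spans about (303,179) to (334,229), and the block's top edge runs from (255,124) to (382,123).

Run:
```python
from h import *
c=load('w1.png');t=load('top0.png')
for z,q in((.152,[(303,180),(334.5,180),(334.5,229),(301.5,229)]),(.13,[(290,161),(347,161)]),(.13,[(255,124),(382,123),(379,262),(260,262)])):
    P=np.array([onz(c,'wrist',*k,z)[:2] for k in q]);print(P.round(4),P.mean(0).round(4)); d=P[0]-P[1];print(np.linalg.norm(d),np.degrees(np.arctan2(d[1],d[0]))-90)
    if len(q)==4: print([np.degrees(np.arctan2(*(P[a]-P[b])[::-1])) for a,b in((0,3),(1,2))],np.linalg.norm(P[1]-P[2]))
a=manip.observe();print('tcp in wrist',proj(c,'wrist',a['tool_pos']))
# cap centre from top view
print(onz(t,'top',(181+.5)/5-.5+355,(177+.5)/5-.5+185,.152))
```

```text
[[ 0.546  -0.1873]
 [ 0.539  -0.2093]
 [ 0.502  -0.1982]
 [ 0.5097 -0.174 ]] [ 0.5242 -0.1922]
0.02313389730321471 -17.520017005533106
[np.float64(-20.0958182372611), np.float64(-16.687516534195897)] 0.03862118010385992
[[ 0.5595 -0.1796]
 [ 0.5458 -0.223 ]] [ 0.5527 -0.2013]
0.04547545986304822 -17.52661767072837
[[ 0.5966 -0.1625]
 [ 0.5671 -0.2585]
 [ 0.4501 -0.2257]
 [ 0.4823 -0.124 ]] [ 0.524  -0.1927]
0.10046117023701708 -17.08051066593096
[np.float64(-18.576056496998902), np.float64(-15.645047322754094)] 0.12147626257743399
tcp in wrist [319.19177431 250.45014428]
[ 0.52433255 -0.19235614  0.152     ]
```

Position and yaw agree to within about 0.5 mm, so I'll descend to press.

>>> send_rows(motion=[0,0,0,0.6,0,0,0,0,0,0,1.2,0,0,0,0,0,0,1.7,0,0,0,0,0,0,1.8,0,0,0,0,0,0,1.9,0,0,0])

```text
time_s: 2.2
tool_pos: [0.5245, -0.1931, 0.1551]
eef_rot: [-3.106, 0.469, 0.001]
force: [-0.5, 0.1, 0.3]
grip_width: -0.001
grip_force: 0.0
```

>>> send_rows(motion=[0,0,0,0.05,0,0,0,0,0,0,0.1,0,0,0,0,0,0,0.15,0,0,0,0,0,0,0.2,0,0,0,0,0,0,0.2,0,0,0])

```text
time_s: 2.7
tool_pos: [0.5256, -0.1936, 0.1489]
eef_rot: [3.105, -0.47, 0.004]
force: [-1.1, 1.4, 6.1]
grip_width: 0.002
grip_force: 3.3
```

>>> send_rows(motion=[0,0,0,0.03,0,0,0,0,0,0,0.06,0,0,0,0,0,0,0.09,0,0,0,0,0,0,0.12,0,0,0,0,0,0,0.12,0,0,0])

```text
time_s: 3.2
tool_pos: [0.5257, -0.1937, 0.1443]
eef_rot: [3.105, -0.47, 0.004]
force: [-2.1, 1.1, 6.6]
grip_width: -0.004
grip_force: 3.6
```

>>> send_rows(motion=[0,0,0,0.03,0,0,0,0,0,0,0.06,0,0,0,0,0,0,0.08,0,0,0,0,0,0,0.1,0,0,0,0,0,0,0.1,0,0,0])

```text
time_s: 3.7
tool_pos: [0.5258, -0.1937, 0.1404]
eef_rot: [3.105, -0.47, 0.005]
force: [-1.6, -0.5, 7.8]
grip_width: 0.002
grip_force: 3.8
```

>>> send_rows(motion=[0,0,0,0.02,0,0,0,0,0,0,0.04,0,0,0,0,0,0,0.06,0,0,0,0,0,0,0.08,0,0,0,0,0,0,0.08,0,0,0])

```text
time_s: 4.2
tool_pos: [0.5257, -0.1938, 0.1374]
eef_rot: [3.105, -0.47, 0.005]
force: [-2.3, 0.9, 9.0]
grip_width: -0.003
grip_force: 4.1
```

>>> send_rows(motion=[0,0,0,0.02,0,0,0,0,0,0,0.04,0,0,0,0,0,0,0.05,0,0,0,0,0,0,0.05,0,0,0])

```text
time_s: 4.6
tool_pos: [0.5257, -0.1938, 0.1355]
eef_rot: [3.105, -0.47, 0.005]
force: [-2.2, 1.0, 8.6]
grip_width: 0.002
grip_force: 4.5
```

>>> send_rows(motion=[0,0,0,0.02,0,0,0,0,0,0,0.04,0,0,0,0,0,0,0.05,0,0,0,0,0,0,0.05,0,0,0])

```text
time_s: 5.0
tool_pos: [0.5257, -0.1938, 0.1336]
eef_rot: [3.105, -0.47, 0.005]
force: [-2.2, 1.4, 10.1]
grip_width: -0.004
grip_force: 5.1
```

>>> send_rows(motion=[0,0,0,0.02,0,0,0,0,0,0,0.04,0,0,0,0,0,0,0.05,0,0,0,0,0,0,0.05,0,0,0])

```text
time_s: 5.4
tool_pos: [0.5257, -0.1938, 0.1326]
eef_rot: [3.105, -0.47, 0.005]
force: [-4.9, 1.2, 19.6]
grip_width: -0.0
grip_force: 9.5
```

The stop has been reached. I'll retreat and let it rise, opening the gripper.

>>> send_rows(motion=[0,0,0,-0.5,0,0,0,0,0,0,-1.3,0,0,0,0,0,0,-2,0,0,0,0.5,0,0,-2.4,0,0,0,0.9,0,0,-2.4,0,0,0])

```text
time_s: 5.9
tool_pos: [0.5268, -0.1942, 0.2289]
eef_rot: [3.104, -0.47, 0.011]
force: [0.2, 0.2, -0.3]
grip_width: 0.327
grip_force: 0.0
```

>>> send_rows(motion=[0.9,0,0,0,0,0,0,0.9,0,0,0,0,0,0,0.9,0,0,0,0,0,0,0.9,0,0,0,0,0,0,0.9,0,0,0,0,0,0])

```text
time_s: 6.4
tool_pos: [0.5244, -0.193, 0.2247]
eef_rot: [-3.106, 0.471, 0.002]
force: [-0.6, 0.2, 0.4]
grip_width: 0.899
grip_force: 0.0
```

>>> send_rows(motion=[0.9,0,0,0,0,0,0,0.9,0,0,0,0,0,0,0.9,0,0,0,0,0,0,0.9,0,0,0,0,0,0,0.9,0,0,0,0,0,0])

```text
time_s: 6.9
tool_pos: [0.5247, -0.1931, 0.2253]
eef_rot: [-3.106, 0.471, -0.0]
force: [0.9, 0.1, -0.3]
grip_width: 0.9
grip_force: 0.0
```

Run:
```python
from h import *
im,c=snap('wrist','w2.png'); o=manip.observe();print(o['time_s'],o['tool_pos'],o['force']);print(R.from_rotvec(o['eef_rot']).as_matrix().round(4))
```

```text
6.95 [ 0.52465285 -0.19310375  0.22534105] [0.08347366 0.3008847  0.31731805]
[[ 9.551e-01 -2.963e-01  0.000e+00]
 [-2.963e-01 -9.551e-01  1.000e-04]
 [ 0.000e+00 -1.000e-04 -1.000e+00]]
```

View pics/w2.png

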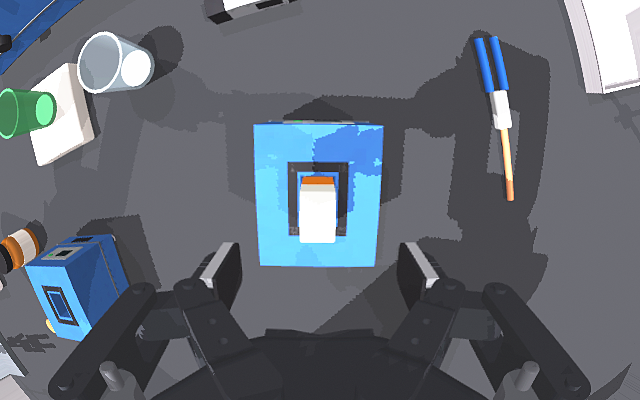

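The cartridge has popped up: the cap is at about (318,210) with a strip of orange visible above the frame, and it is centred between the fingers. I'll descend and grip.

>>> send_rows(motion=[0.9,0,0,0.6,0,0,0,0.8,0,0,1.2,0,0,0,0.7,0,0,1.8,0,0,0,0.6,0,0,2.13,0,0,0,0.6,0,0,2.13,0,0,0], newtons=30)

```text
time_s: 7.45
tool_pos: [0.5233, -0.1925, 0.1383]
eef_rot: [-3.105, 0.471, 0.006]
force: [-0.9, -0.4, 0.3]
grip_width: 0.6
grip_force: 0.0
```

>>> send_rows(motion=[0.4,0,0,0,0,0,0,0.3,0,0,0,0,0,0,0.1,0,0,0,0,0,0,0.1,0,0,0,0,0,0,0.1,0,0,0,0,0,0])

```text
time_s: 7.95
tool_pos: [0.5257, -0.1935, 0.1412]
eef_rot: [3.105, -0.471, 0.004]
force: [0.9, 0.1, 4.9]
grip_width: 0.278
grip_force: 32.3
```

>>> send_rows(motion=[0.1,0,0,-0.2,0,0,0,0.1,0,0,-0.6,0,0,0,0.1,0,0,-1.2,0,0,0,0.1,0,0,-1.9,0,0,0,0.1,0,0,-2.5,0,0,0])

```text
time_s: 8.45
tool_pos: [0.5241, -0.1929, 0.2413]
eef_rot: [-3.106, 0.471, 0.002]
force: [0.4, -0.2, 0.1]
grip_width: 0.272
grip_force: 31.4
```

Run:
```python
from h import *
im,c=snap('wrist','w3.png'); o=manip.observe();print(o['time_s'],o['tool_pos'],o['force'],o['grip_force']);M=R.from_rotvec(o['eef_rot']).as_matrix();print(M.round(4))
d=M.T@(np.array([.4830,.1875,.245])-o['tool_pos']);print(d/.04)
cv2.imwrite('pics/w3c.png',cv2.resize(cv2.imread('pics/w3.png')[110:310,0:400],None,fx=2,fy=2))
```

```text
8.5 [ 0.52622329 -0.19399291  0.24537994] [ 1.83677524 -0.58157183  0.7968367 ] 31.50067649781704
[[ 0.9551 -0.2962  0.0048]
 [-0.2962 -0.9551 -0.0026]
 [ 0.0054  0.001  -1.    ]]
[-3.85735575 -8.78912192 -0.0203928 ]
```

View pics/w3c.png

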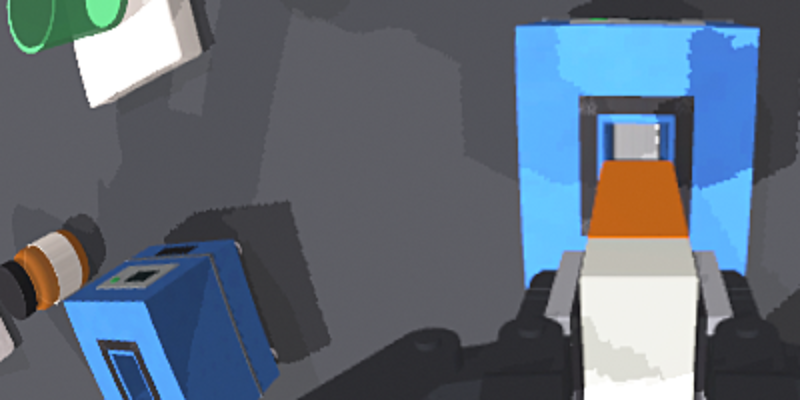

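The cartridge is out and gripped squarely, with dock_a's lift visible below it. I'll move towards dock_b and stop about 48 mm short in tool x, so the wrist camera can see the slot.

>>> send_rows(motion=[0.1,-0.4,-0.7,0,0,0,0,0.1,-0.95,-1.65,0,0,0,0,0.1,-1.5,-2.6,0,0,0,0,0.1,-2.05,-3.55,0,0,0,0,0.1,-2.55,-4.4,0,0,0,0])

```text
time_s: 9.0
tool_pos: [0.4778, 0.007, 0.2397]
eef_rot: [-3.106, 0.471, 0.002]
force: [-0.2, 0.2, -1.7]
grip_width: 0.28
grip_force: 31.4
```

>>> send_rows(motion=[0.1,-0.55,-0.95,0,0,0,0,0.1,-1.1,-1.9,0,0,0,0,0.1,-1.65,-2.85,0,0,0,0,0.1,-2.15,-3.75,0,0,0,-0.5,0.1,-2.5,-4.4,0,0,0,-0.94])

```text
time_s: 9.5
tool_pos: [0.4343, 0.205, 0.2398]
eef_rot: [-3.131, 0.26, 0.002]
force: [-0.7, -0.6, -0.5]
grip_width: 0.276
grip_force: 31.4
```

>>> send_rows(motion=[0.1,0,0,0,0,0,0,0.1,0,0,0,0,0,0,0.1,0,0,0,0,0,0])

```text
time_s: 9.8
tool_pos: [0.4359, 0.202, 0.2399]
eef_rot: [3.129, -0.268, -0.001]
force: [0.6, -1.2, -0.5]
grip_width: 0.278
grip_force: 31.5
```

Run:
```python
from h import *
im,c=snap('wrist','w4.png'); o=manip.observe();print(o['time_s'],o['tool_pos'],o['force'],o['grip_force']);M=R.from_rotvec(o['eef_rot']).as_matrix();print(M.round(4))
np.save('pics/w4o.npy',o,allow_pickle=True)
cv2.imwrite('pics/w4c.png',cv2.resize(cv2.imread('pics/w4.png')[90:290,220:420],None,fx=3,fy=3,interpolation=cv2.INTER_CUBIC))
```

```text
9.85 [0.43606105 0.20182695 0.23995017] [-0.57905733  0.15546757 -1.70048884] 31.46284729242325
[[ 9.854e-01 -1.703e-01 -5.000e-04]
 [-1.703e-01 -9.854e-01 -6.000e-04]
 [-4.000e-04  6.000e-04 -1.000e+00]]
```

View pics/w4c.png

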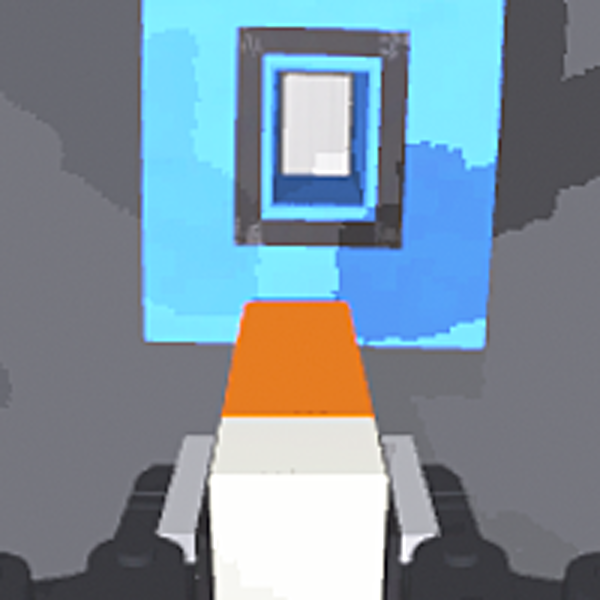

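The slot frame of dock_b is clear in this view. In the crop its outer corners are (239,28), (408,30), (401,247) and (236,244), and the cartridge's lower front edge runs from (247,301) to (350,301).

Run:
```python
from h import *
c=load('w4.png');o=np.load('pics/w4o.npy',allow_pickle=True).item();M=R.from_rotvec(o['eef_rot']).as_matrix()
cv=lambda L:[((x+1)/3-.5/1-0.0+220-.0,(y+1)/3-.5+90) for x,y in L]
for z in(.121,.125):
  for q in([(239,28),(408,30),(401,247),(236,244)],[(262,53),(380,55),(374,221),(262,220)]):
    P=np.array([onz(c,'wrist',*k,z) for k in cv(q)]);m=P.mean(0)
    print(z,m.round(4),'tool',((P-o['tool_pos'])@M)[:,:2].round(4).tolist(),((m-o['tool_pos'])@M/.04).round(3))
    for a,b in((0,1),(3,2),(0,3),(1,2)):
      d=P[a]-P[b];print(round(np.linalg.norm(d),4),np.degrees(np.arctan2(d[1],d[0])).round(1),end=' ')
    print()
for k in cv([(247,301),(350,301)]): print('cart bottom edge tool',((onz(c,'wrist',*k,.171)-o['tool_pos'])@M).round(4))
for k in cv([(210,475),(387,475)]): print('cap top edge tool',((onz(c,'wrist',*k,.271)-o['tool_pos'])@M).round(4))
```

```text
0.121 [0.4822 0.1873 0.121 ] tool [[0.0791, -0.0165], [0.0788, 0.0305], [0.0167, 0.0296], [0.0175, -0.0179]] [1.2   0.161 2.973]
0.047 79.9 0.0475 79.2 0.0616 -11.1 0.0621 -10.7 
0.121 [0.4823 0.1877 0.121 ] tool [[0.0719, -0.0101], [0.0716, 0.0227], [0.0242, 0.0216], [0.0245, -0.0104]] [1.201 0.149 2.973]
0.0328 79.5 0.032 79.8 0.0475 -10.1 0.0473 -11.1 
0.125 [0.4825 0.1873 0.125 ] tool [[0.0789, -0.0163], [0.0786, 0.03], [0.0175, 0.0291], [0.0183, -0.0176]] [1.208 0.158 2.873]
0.0463 79.9 0.0468 79.2 0.0606 -11.1 0.0612 -10.7 
0.125 [0.4827 0.1877 0.125 ] tool [[0.0719, -0.01], [0.0715, 0.0224], [0.0249, 0.0213], [0.0251, -0.0102]] [1.209 0.147 2.873]
0.0323 79.5 0.0315 79.8 0.0468 -10.1 0.0466 -11.1 
cart bottom edge tool [ 0.0136 -0.0121  0.0689]
cart bottom edge tool [0.0136 0.0121 0.069 ]
cap top edge tool [ 0.0158 -0.0119 -0.0311]
cap top edge tool [ 0.0158  0.0116 -0.031 ]
```

>>> send_rows(motion=[0.1,0.6,0.08,0,0,0,0,0.1,1.1,0.155,0,0,0,0.09,0.1,1.245,0.155,0.4,0,0,0.09,0.1,1.245,0.155,0.8,0,0,0.09,0.1,1.245,0.155,1,0,0,0.09])

```text
time_s: 10.35
tool_pos: [0.4838, 0.1868, 0.1988]
eef_rot: [3.127, -0.29, -0.003]
force: [-0.7, 0.3, -1.0]
grip_width: 0.275
grip_force: 31.4
```

>>> send_rows(motion=[0.1,0,0,0,0,0,0,0.1,0,0,0,0,0,0,0.1,0,0,0,0,0,0])

```text
time_s: 10.65
tool_pos: [0.4846, 0.1884, 0.2009]
eef_rot: [-3.128, 0.286, -0.002]
force: [0.8, -0.5, -0.8]
grip_width: 0.27
grip_force: 31.4
```

Run:
```python
from h import *
im,c=snap('wrist','w5.png'); o=manip.observe();print(o['time_s'],o['tool_pos'],o['force'],o['grip_force']);M=R.from_rotvec(o['eef_rot']).as_matrix();print(M.round(4))
cv2.imwrite('pics/w5c.png',cv2.resize(cv2.imread('pics/w5.png')[110:310,220:420],None,fx=3,fy=3,interpolation=cv2.INTER_CUBIC))
for dx in (0,-.0018):
  b=o['tool_pos']+M@[dx,0,.069]; print('bottom',b)
```

```text
10.7 [0.48457601 0.18850711 0.20096588] [ 0.2690132   0.58999724 -1.09506455] 31.415778547525406
[[ 9.835e-01 -1.812e-01  1.500e-03]
 [-1.812e-01 -9.835e-01  5.000e-04]
 [ 1.400e-03 -7.000e-04 -1.000e+00]]
bottom [0.48467794 0.18853941 0.13196597]
bottom [0.48290773 0.18886551 0.1319635 ]
```

View pics/w5c.png

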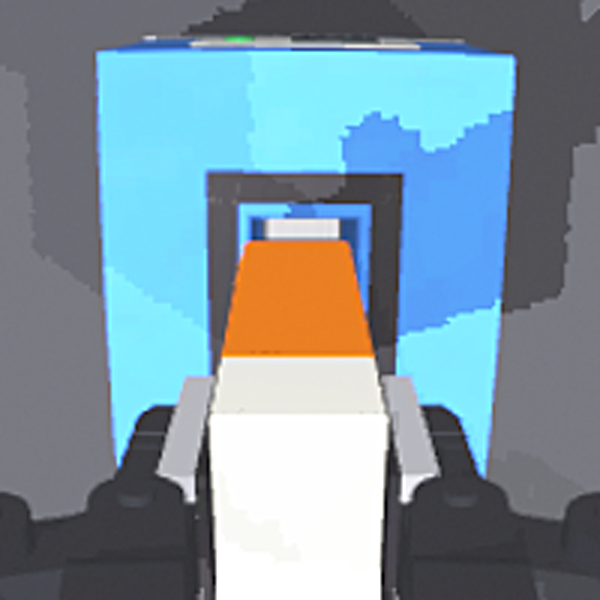

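Run:
```python
from h import *
c=load('w5.png');o=manip.observe();M=R.from_rotvec(o['eef_rot']).as_matrix()
k=lambda x,y:((x+1)/3-.5+220,(y+1)/3-.5+110)
T=lambda x,y,z:((onz(c,'wrist',*k(x,y),z)-o['tool_pos'])@M*1000).round(1)
for z in(.119,.121,.123): print(z,[T(*p,z) for p in((207,173),(403,175),(238,204),(371,204),(210,241),(401,241),(98,52),(517,56))])
print([T(*p,.132) for p in((247,241),(350,241))],[T(*p,.14) for p in((224,357),(375,357))])
```

```text
0.119 [array([ 27.7, -22.3,  82. ]), array([27.3, 26.1, 82. ]), array([ 19.9, -14.7,  82. ]), array([19.9, 18.2, 82. ]), array([ 10.4, -21.9,  82. ]), array([10.4, 26. , 82. ]), array([ 58.2, -48.6,  82.1]), array([57.3, 53.8, 82. ])]
0.121 [array([ 28.1, -22.1,  80. ]), array([27.6, 25.8, 80. ]), array([ 20.3, -14.6,  80. ]), array([20.3, 18.1, 80. ]), array([ 10.9, -21.7,  80. ]), array([10.9, 25.8, 80. ]), array([ 58.3, -48.2,  80.1]), array([57.5, 53.3, 80. ])]
0.123 [array([ 28.5, -21.9,  78. ]), array([28. , 25.6, 78. ]), array([ 20.8, -14.5,  78. ]), array([20.8, 17.9, 78. ]), array([ 11.5, -21.5,  78. ]), array([11.5, 25.5, 78. ]), array([ 58.4, -47.8,  78.1]), array([57.6, 52.8, 78. ])]
[array([ 13.8, -11.9,  69. ]), array([13.8, 12.4, 69. ])] [array([-12.4, -17.3,  61. ]), array([-12.4,  18.3,  60.9])]
```

The fit is good in x, and it needs +1.8 mm in y and +0.5° of yaw. I'll correct that and insert gently.

>>> send_rows(motion=[0.1,0,0.045,0,0,0,0.06,0.1,0,0.045,0.1,0,0,0.06,0.1,0,0.045,0.25,0,0,0.06,0.1,0,0.045,0.4,0,0,0.06,0.1,0,0.045,0.45,0,0,0.06])

```text
time_s: 11.2
tool_pos: [0.483, 0.1865, 0.1811]
eef_rot: [3.127, -0.299, -0.003]
force: [0.7, -0.2, -1.7]
grip_width: 0.274
grip_force: 31.4
```

>>> send_rows(motion=[0.1,0,0,0.1,0,0,0,0.1,0,0,0.2,0,0,0,0.1,0,0,0.35,0,0,0,0.1,0,0,0.5,0,0,0,0.1,0,0,0.5,0,0,0])

```text
time_s: 11.7
tool_pos: [0.4831, 0.1864, 0.1611]
eef_rot: [3.127, -0.299, -0.003]
force: [-0.2, -0.1, -1.0]
grip_width: 0.277
grip_force: 31.4
```

>>> send_rows(motion=[0.1,0,0,0.15,0,0,0,0.1,0,0,0.3,0,0,0,0.1,0,0,0.45,0,0,0,0.1,0,0,0.6,0,0,0,0.1,0,0,0.68,0,0,0])

```text
time_s: 12.2
tool_pos: [0.4834, 0.1865, 0.1342]
eef_rot: [3.127, -0.299, -0.001]
force: [-0.4, 0.2, -0.9]
grip_width: 0.275
grip_force: 31.4
```

>>> send_rows(motion=[0.1,0,0,0.05,0,0,0,0.1,0,0,0.1,0,0,0,0.1,0,0,0.1,0,0,0])

```text
time_s: 12.5
tool_pos: [0.4836, 0.1866, 0.1311]
eef_rot: [3.127, -0.299, -0.0]
force: [-2.6, -0.9, 4.7]
grip_width: 0.275
grip_force: 32.1
```

The cartridge is on the lift. I'll release, rise, shut the fingers and press.

>>> send_rows(motion=[0.6,0,0,0,0,0,0,0.6,0,0,0,0,0,0,0.6,0,0,0,0,0,0,0.6,0,0,0,0,0,0,0.6,0,0,-0.2,0,0,0])

```text
time_s: 13.0
tool_pos: [0.4829, 0.1865, 0.1384]
eef_rot: [3.127, -0.299, -0.003]
force: [-0.8, -0.7, 0.0]
grip_width: 0.602
grip_force: 0.0
```

>>> send_rows(motion=[0.6,0,0,-0.4,0,0,0,0.6,0,0,-0.9,0,0,0,0.6,0,0,-1.4,0,0,0,0.6,0,0,-1.6,0,0,0,0.6,0,0,-1.6,0,0,0])

```text
time_s: 13.5
tool_pos: [0.4848, 0.1869, 0.2044]
eef_rot: [-3.126, 0.299, -0.005]
force: [-0.3, 0.2, 0.4]
grip_width: 0.599
grip_force: 0.0
```

>>> send_rows(motion=[0.3,0,0,0,0,0,0,0,0,0,0,0,0,0,0,0,0,0,0,0,0,0,0,0,0,0,0,0,0,0,0,0,0,0,0], newtons=40)

```text
time_s: 14.0
tool_pos: [0.4835, 0.1866, 0.2025]
eef_rot: [3.127, -0.299, -0.001]
force: [0.3, 0.1, 0.2]
grip_width: -0.001
grip_force: 0.0
```

Run:
```python
from h import *
im,c=snap('wrist','w6.png'); o=manip.observe();print(o['time_s'],o['tool_pos'],o['force'],o['grip_width'])
cv2.imwrite('pics/w6c.png',cv2.resize(cv2.imread('pics/w6.png')[110:310,220:420],None,fx=3,fy=3,interpolation=cv2.INTER_CUBIC))
```

```text
14.05 [0.48363324 0.1866108  0.20264781] [-0.14631448  0.39448507  0.53363525] 0.003484314189616368
```

View pics/w6c.png

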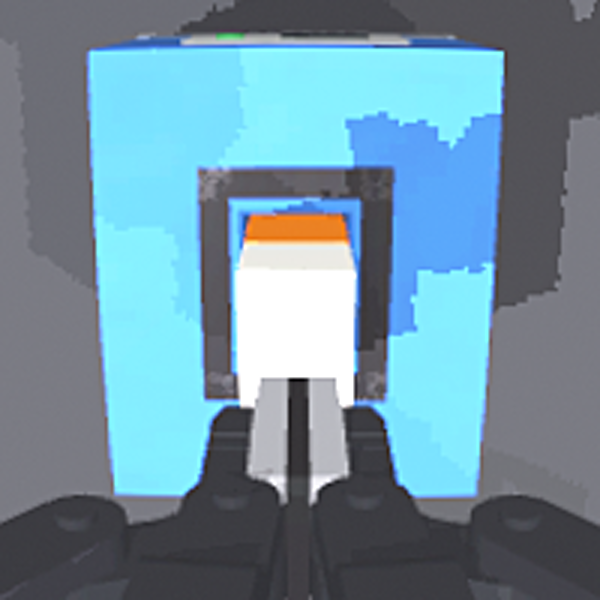

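The cartridge stands square in slot B, with the fingers centred above the cap at about crop (298,380). I'll press now.

>>> send_rows(motion=[0,0,0,0.4,0,0,0,0,0,0,0.75,0,0,0,0,0,0,0.95,0,0,0,0,0,0,1.15,0,0,0,0,0,0,1.35,0,0,0])

```text
time_s: 14.55
tool_pos: [0.4844, 0.1868, 0.1494]
eef_rot: [-3.127, 0.299, -0.002]
force: [-0.6, -0.8, 7.8]
grip_width: -0.001
grip_force: 3.7
```

>>> send_rows(motion=[0,0,0,0.06,0,0,0,0,0,0,0.12,0,0,0,0,0,0,0.18,0,0,0,0,0,0,0.24,0,0,0,0,0,0,0.24,0,0,0])

```text
time_s: 15.05
tool_pos: [0.4842, 0.1868, 0.14]
eef_rot: [-3.127, 0.299, -0.001]
force: [-1.6, -0.1, 6.3]
grip_width: -0.002
grip_force: 3.4
```

>>> send_rows(motion=[0,0,0,0.03,0,0,0,0,0,0,0.06,0,0,0,0,0,0,0.08,0,0,0,0,0,0,0.08,0,0,0])

```text
time_s: 15.45
tool_pos: [0.4844, 0.1868, 0.137]
eef_rot: [-3.127, 0.299, -0.002]
force: [-0.7, 0.1, 7.8]
grip_width: 0.002
grip_force: 3.6
```

>>> send_rows(motion=[0,0,0,0.02,0,0,0,0,0,0,0.04,0,0,0,0,0,0,0.05,0,0,0,0,0,0,0.05,0,0,0])

```text
time_s: 15.85
tool_pos: [0.4845, 0.1869, 0.1352]
eef_rot: [-3.127, 0.299, -0.002]
force: [-1.5, -0.3, 7.4]
grip_width: -0.0
grip_force: 4.0
```

>>> send_rows(motion=[0,0,0,0.02,0,0,0,0,0,0,0.04,0,0,0,0,0,0,0.05,0,0,0,0,0,0,0.05,0,0,0])

```text
time_s: 16.25
tool_pos: [0.4845, 0.1869, 0.1333]
eef_rot: [-3.127, 0.299, -0.003]
force: [-2.5, -0.3, 8.2]
grip_width: -0.003
grip_force: 4.2
```

>>> send_rows(motion=[0,0,0,0.02,0,0,0,0,0,0,0.04,0,0,0,0,0,0,0.05,0,0,0,0,0,0,0.05,0,0,0])

```text
time_s: 16.65
tool_pos: [0.4846, 0.1869, 0.1312]
eef_rot: [-3.127, 0.299, -0.003]
force: [-2.1, -0.1, 8.5]
grip_width: -0.005
grip_force: 4.2
```

>>> send_rows(motion=[0,0,0,0.02,0,0,0,0,0,0,0.04,0,0,0,0,0,0,0.05,0,0,0,0,0,0,0.05,0,0,0])

```text
time_s: 17.05
tool_pos: [0.4848, 0.187, 0.1296]
eef_rot: [-3.126, 0.299, -0.003]
force: [-2.7, 0.1, 10.5]
grip_width: -0.001
grip_force: 5.9
```

>>> send_rows(motion=[0,0,0,0.02,0,0,0,0,0,0,0.03,0,0,0,0,0,0,0.03,0,0,0])

```text
time_s: 17.35
tool_pos: [0.4853, 0.1872, 0.1291]
eef_rot: [-3.126, 0.299, -0.005]
force: [-3.0, -0.4, 16.9]
grip_width: -0.001
grip_force: 8.4
```

The stop has been reached at about 17 N. I'll back off and look.

>>> send_rows(motion=[0,0,0,-0.2,0,0,0,0,0,0,-0.5,0,0,0,0,0,0,-1.2,0,0,0,0,0,0,-2,0,0,0,0,0,0,-2.6,0,0,0])

```text
time_s: 17.85
tool_pos: [0.4843, 0.1868, 0.233]
eef_rot: [-3.127, 0.299, -0.003]
force: [-0.1, -0.1, -0.2]
grip_width: 0.002
grip_force: 0.0
```

>>> send_rows(motion=[0,-0.7,0,0,0,0,0,0,-0.7,0,0,0,0,0,0,-0.7,0,0,0,0,0,0,-0.7,0,0,0,0,0,0,-0.7,0,0,0,0,0])

```text
time_s: 18.35
tool_pos: [0.4568, 0.1918, 0.2307]
eef_rot: [3.127, -0.299, -0.0]
force: [0.1, 0.1, 0.1]
grip_width: -0.001
grip_force: 0.0
```

>>> send_rows(motion=[0,0,0,0,0,0,0,0,0,0,0,0,0,0,0,0,0,0,0,0,0,0,0,0,0,0,0,0,0,0,0,0,0,0,0])

```text
time_s: 18.85
tool_pos: [0.4562, 0.1919, 0.2309]
eef_rot: [-3.127, 0.299, 0.0]
force: [0.2, -0.6, 0.0]
grip_width: -0.001
grip_force: 0.0
```

>>> send_rows(motion=[0,0,0,0,0,0,0,0,0,0,0,0,0,0,0,0,0,0,0,0,0,0,0,0,0,0,0,0,0,0,0,0,0,0,0])

```text
time_s: 19.35
tool_pos: [0.4562, 0.192, 0.2309]
eef_rot: [-3.127, 0.299, 0.0]
force: [0.7, -0.8, 0.1]
grip_width: -0.002
grip_force: 0.0
```

Run:
```python
from h import *
im,c=snap('wrist','w7.png'); s,_=snap('scene','s7.png'); o=manip.observe();print(o['time_s'],o['tool_pos'],o['force'])
a=cv2.resize(im[90:290,220:420],(400,400)); b=cv2.resize(s[110:250,220:360+60],(400,280)); b=cv2.copyMakeBorder(b,0,120,0,0,cv2.BORDER_CONSTANT)
cv2.imwrite('pics/z7.png',np.hstack([a,b])[:,:,::-1])
```

```text
19.45 [0.45623217 0.1919406  0.23094404] [-0.13471631  0.23747453  0.0286078 ]
```

View pics/z7.png

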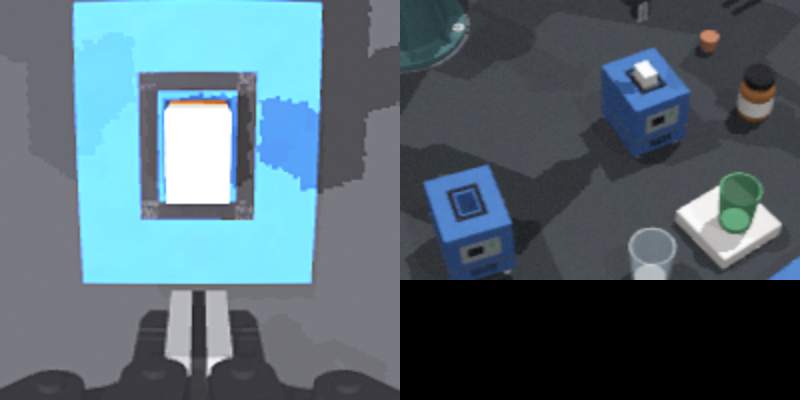

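In the wrist view the cap is at crop (165–232, 104–203) with only a sliver of orange showing. I'll check the cap height numerically.

Run:
```python
from h import *
c=load('w7.png');s=load('s7.png');t,ct=snap('top','t7.png')
im={'wrist':(cv2.imread('pics/w7.png'),c),'scene':(cv2.imread('pics/s7.png'),s),'top':(cv2.imread('pics/t7.png'),ct)}
a=np.radians(-10.4);ex=np.array([np.cos(a),np.sin(a),0]);ey=np.array([-ex[1],ex[0],0])
for n,(i,cc) in im.items():
    p=proj(cc,n,[.4825,.1873,.145]).round().astype(int);r=45 if n=='wrist' else 14
    y0,x0=p[1]-r,p[0]-r; w=i[y0:p[1]+r,x0:p[0]+r].astype(int); m=((w.min(2)>(200 if n=='wrist' else 140))&(w.max(2)-w.min(2)<40)).astype(np.uint8)
    k,l,st,ce=cv2.connectedComponentsWithStats(m); b=1+np.argmax(st[1:,4]); x,y,ww,hh,ar=st[b]; print(n,'seen',x+x0,y+y0,x+x0+ww,y+y0+hh,ar,ce[b]+[x0,y0])
    for z in(.143,.163):
        q=np.array([proj(cc,n,np.array([.4825,.1873,zz])+sx*.018*ex+sy*.012*ey) for zz in(z,max(z-.022,.121)) for sx in(-1,1) for sy in(-1,1)],np.float32);h=cv2.convexHull(q);print('  pred',z,q.min(0).round(1),q.max(0).round(1),cv2.contourArea(h))
```

```text
wrist seen 302 142 336 192 1625 [318.39015385 166.38769231]
  pred 0.143 [302.3 140.8] [334.5 190.5] 1561.7678581543732
  pred 0.163 [300.8 143.4] [335.9 197.7] 1860.9132618806325
scene seen 337 140 349 153 91 [342.7032967  145.78021978]
  pred 0.143 [336.5 139.6] [348.6 153.6] 114.10444895597175
  pred 0.163 [336.7 135.1] [348.9 149.2] 116.42871267534792
top seen 236 232 249 248 163 [241.74233129 239.55214724]
  pred 0.143 [235.8 231.9] [249.4 247.5] 158.41306913702283
  pred 0.163 [234.  231.6] [247.9 247.6] 165.9383230494568
```

All three cameras put the cap at the held height. The gripper is clear of everything, so I'm handing in.

```bash
python3 -c "
from station import manip
print(manip.close_job())"
```

```text
the job is handed in; nothing more can be done
None
```

The cartridge was pressed free of dock_a, lifted out and pushed into dock_b, where all three cameras show it at the held height; the press peaked at 19.6 N at dock_a's stop (17 N at dock_b), above the 15 N advised, and I handed the job in at about 19.5 s with the gripper clear.

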